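# Stand the tipped house tins back up

### The job

Two of the three house-shaped gift tins on the shop counter, the black and the gold one, have tipped back against the wooden display step. Reach in behind the gable of each and push it gently forward with the fingertips until it stands upright and still again, on the spot and facing the way it does now; do not lift or carry it. Do not slide the tins to a new place or topple them forward, and leave the white tin, the jars, the bottle and the cheese as they are.

Things in the scene. Friction and masses are not known exactly. Their poses are not given: they have to be found in the camera images.
- tin_black: Black house-shaped gift tin, 54 deep (own x) x 74 wide (y) x 170 tall (z) mm, loose, 0.2-0.4 kg. Stepped gable: 74 wide up to 120 mm height, 60 to 138, 46 to 156, 34 to 170; full depth throughout. Origin: centre of underside; +x to its back (towards the step), z up through the gable. Starts leaning back 30 degrees, its back face against the step's front upper edge.
- tin_black_top (a point): Black tin: middle of its top back edge (own x +27, z 170 mm). At the start about 147 mm above the counter, overhanging the step by about 40 mm. A push of 1 to 2 N here, towards the tin's front, tips it up; at a lean of about 20 degrees it passes its balance point and drops onto its base by itself. Axes as the tin's.
- tin_black_foot (a point): Black tin: middle of its back lower edge (own x +27, z 0 mm), on which it rests and pivots; this should stay about where it is. Some 20 degrees beyond upright the tin would topple forward. A tin that has dropped onto its base rocks to and fro a little for 2 to 3 s before it is still.
- tin_gold: Gold house-shaped gift tin, 54 deep (own x) x 74 wide (y) x 170 tall (z) mm, loose, 0.2-0.4 kg. Stepped gable: 74 wide up to 120 mm height, 60 to 138, 46 to 156, 34 to 170; full depth throughout. Origin: centre of underside; +x to its back (towards the step), z up through the gable. Starts leaning back 30 degrees, its back face against the step's front upper edge.
- tin_gold_top (a point): Gold tin: middle of its top back edge (own x +27, z 170 mm). At the start about 147 mm above the counter, overhanging the step by about 40 mm. A push of 1 to 2 N here, towards the tin's front, tips it up; at a lean of about 20 degrees it passes its balance point and drops onto its base by itself. Axes as the tin's.
- tin_gold_foot (a point): Gold tin: middle of its back lower edge (own x +27, z 0 mm), on which it rests and pivots; this should stay about where it is. Some 20 degrees beyond upright the tin would topple forward. A tin that has dropped onto its base rocks to and fro a little for 2 to 3 s before it is still.
- tin_white: White house-shaped gift tin, 54 deep (own x) x 74 wide (y) x 170 tall (z) mm, loose, 0.2-0.4 kg. Stepped gable: 74 wide up to 120 mm height, 60 to 138, 46 to 156, 34 to 170; full depth throughout. Origin: centre of underside; +x to its back (towards the step), z up through the gable. Stands upright in the row; leave it alone.
- step: Fixed wooden display step, 170 deep (x) x 400 wide (y) x 80 mm high, flat top. Origin: centre of its underside, on the counter; its -x side faces the robot. The three tins stand in a row along that side, 125 mm apart centre to centre, in any order, all square to the step; the leaning ones' feet are 46 mm clear of it.
- jar_a: Amber jar with black lid, 48 diameter x 55 mm high, loose, standing on the step near its far (+x) side. Origin: centre of its underside. Leave alone.
- jar_b: Green jar with black lid, 48 diameter x 55 mm high, loose, standing on the step near its far (+x) side. Origin: centre of its underside. Leave alone.
- jar_c: Larger amber jar, 60 diameter x 75 mm high, loose on the counter to the right (-y). Origin: centre of its underside. Leave alone.
- bottle: Terracotta-coloured bottle, 68 diameter x 190 mm high, loose on the counter to the left (+y). Origin: centre of its underside. Leave alone.
- cheese: Small yellow waxed cheese, 100 diameter x 50 mm high, loose on the counter to the right (-y). Origin: centre of its underside. Leave alone.

How it is judged (in metres and radians):
At the end, for the whole second after the job is handed in: Black and gold tin stand upright (0.06 rad) and at rest, flat on the counter, back lower edge within 40 mm of its start, square to the step within 0.35 rad; the white tin, jars, bottle and cheese are upright and within 25 mm of their start (angle between each of tin_black, tin_gold, tin_white, jar_a, jar_b, jar_c, bottle, cheese's own z axis and vertical below 0.06 rad and height (world z) of each of tin_black, tin_gold below 0.008 m and distance of each of tin_black_foot, tin_gold_foot from where it was at the start of the episode below 0.04 m and angle between the y axis of each of tin_black, tin_gold and the y axis of step, either way round below 0.35 rad and linear speed of each of tin_black, tin_gold below 0.02 m/s and angular speed of each of tin_black, tin_gold below 0.6 rad/s and distance of each of tin_white, jar_a, jar_b, jar_c, bottle, cheese from where it was at the start of the episode below 0.025 m); the robot touches nothing.
It fails at once if a tin is pushed or squeezed hard (over 20 N), not gently (contact force between the fingers and tin_black above 20 N or contact force between the fingers and tin_gold above 20 N).
It fails at once if a leaning tin is lifted off the counter (height (world z) of any of tin_black, tin_gold above 0.045 m).
It fails at once if a leaning tin is tipped right over, past upright or sideways (angle between any of tin_black, tin_gold's own z axis and vertical above 0.8 rad).
It fails at once if a bystander (white tin, jar, bottle, cheese) is shoved, lifted or knocked over (distance of any of tin_white, jar_a, jar_b, jar_c, bottle, cheese from where it was at the start of the episode above 0.03 m or angle between any of tin_white, jar_a, jar_b, jar_c, bottle, cheese's own z axis and vertical above 0.35 rad).
It also fails if it takes over 51 s, if anything falls off the work surface, if the arm or the gripper's body presses on something with over 40 N, if the wrist force passes 120 N, or if a joint passes its speed limit or range.

### The arm

A 6-joint arm with a two-finger parallel gripper is mounted at the origin on the work surface. World frame = base frame: x ahead of the robot, y to its left, z up, the work surface at z = 0. Lengths are in mm, angles in degrees, forces in N, time in s.
With the tool pointing down it reaches from about 200 to 875 mm from the base axis. Payload 3.4 kg.
Tool frame: the origin (TCP) lies on the centre line of the jaws, within the pads' length; the fingertips stand ctrl.tips_ahead ahead of it and the grasp point (between the pads) lies 8 mm behind it (ctrl.tips_ahead is the distance from the TCP to the fingertips, in mm); z points along the fingers, y is the line along which they close (so a half turn about z gives the same grasp; the last joint's range is limited). The gripper opens to 94 mm and grips with 3 to 60 N. Pads are 16 mm wide; open, the fingers measure 119 mm over their backs; the gripper's body (75 mm by 177 mm) begins 78 mm behind the grasp point.
Start: joints at [-79.24, 15.808, 86.224, -0, 77.962, -6.933], TCP at [174.751, -547.838, 216.493] pointing down, gripper open.
Joint ranges: [-165.64, 165.64], [-43.16, 119.46], [12.63, 154.43], [-67.54, 247.53], [6.08, 155.33], [-154.97, 154.97]. Speed limits (degrees/s): [147.25, 147.25, 180, 180, 180, 180].

### API

Orientations are given as a 3x3 rotation matrix whose columns are the frame's x, y, z axes.
In Python, from bench import ctrl, imaging, search_frame, spot_point gives the robot as it stands. The module is installed in compiled form; this text tells all that it offers. Calls block until the motion is done:
- ctrl.goto(position, orientation): joint-space move of the TCP to a pose.
- ctrl.move_straight(position, orientation=None, speed=150, max_force=None): straight line of the TCP; orientation=None keeps the orientation; speed is the mean speed in mm/s. With max_force (N) it stops when the force on the tool has changed by that much, and returns True; else False.
- ctrl.movej(angles): joint-space move.
- ctrl.move_gripper(opening, strength=None): opening from 0.0 (shut) to 1.0 (fully open); strength is the grip in N (None keeps the last); returns when the fingers have stopped.
- ctrl.wait(seconds).
- ctrl.ik(position, orientation): joint angles nearest the present ones, or None.
- imaging.grab_frame(name): name is "scene" or "top" or "wrist"; returns a dict with "frame" (400x640x3 uint8, red, green, blue), "vfov" (degrees; the focal length in pixels is half the picture's height over the tangent of half this angle, whatever the lens; pixels are square), "cx", "cy" (the principal point, pixels), "extrinsics" (4x4, takes a point from camera to world coordinates). Camera axes: x right, y up, looking along -z (the intrinsics and any distortion apply to the point x, -y, -z); pixel columns grow to the right and rows downward; lengths in mm; the calibration is good to about 2 mm. The wrist camera is an equidistant fisheye: a pixel r from the principal point sees the ray r / f radians off the axis. A picture is of the moment at which its call begins. There is no depth.
A pose or a line that the arm cannot do raises ctrl.MotionError and nothing moves.
- ctrl.close_job(): hands the job in; it is judged then, once.
Trained networks look in a picture, given as the dict that the camera call returned (one of the last four; its "shot" number tells which), for a name from the list of things; names that differ only in an ending like _2 or _b are one class to them, and where a whole thing is asked for, a point or a joint stands for the part that bears it (a point fixed in the world has none). Each returns a list of dicts, best first, with "score" (0 to 1); they miss things now and then, are a little off and sometimes report something else, mostly with a low value. They report only what shows in the picture. A call takes as long as a camera call.
- search_frame(picture, thing): "at" ([x, y, z] in mm, in world coordinates, good to about 4 mm: the middle of the surface that is visible of it).
- spot_point(picture, thing): "at" ([x, y, z] in mm, in world coordinates, good to about 4 mm: a listed point, or the origin of a listed thing).
Readings, each from a call of its own:
- ctrl.read_clock(): time.
- ctrl.read_joint_positions(): joint angles.
- ctrl.read_dq(): joint speeds.
- ctrl.read_joint_torque(): joint torques, N m.
- ctrl.read_eef_pos(): TCP position.
- ctrl.read_tcp_rot(): TCP orientation.
- ctrl.read_force(): force on the tool from outside, world axes, zero at the start.
- ctrl.read_wrist_torque(): the same for the moment, N m.
- ctrl.read_opening(): opening from 0.0 (shut) to 1.0 (fully open).
- ctrl.read_finger_force(): force on a finger pad.
Only numpy, scipy, OpenCV 4.12 (cv2) and the standard library are available. Lean on these libraries where they do the work, as an engineer would, in place of code of your own. Each camera call takes 0.05 s, during which the arm holds its last target. There are 200 camera calls.

## Working session

There is one attempt and no reset: what is moved stays moved. The work goes in short steps, each a Python script; the robot and the scene stay as the last script left them, time stands still between calls to the robot, and variables do not carry over. Pictures are saved under pics/ and viewed, at most 10 in all, crops included, and the job is handed in when it is done.

```bash
mkdir -p pics
python3 - <<'E'
from bench import ctrl, imaging, search_frame, spot_point
import cv2, numpy as np
for n in ["scene","top"]:
    p=imaging.grab_frame(n); cv2.imwrite(f"pics/{n}0.png",p["frame"][:,:,::-1])
    for t in ["tin_black","tin_gold","tin_white","tin_black_top","tin_black_foot","tin_gold_top","tin_gold_foot","step","jar_a","jar_b","jar_c","bottle","cheese"]:
        print(n,t,[(np.round(d["at"]).tolist(),round(d["score"],2)) for d in spot_point(p,t)[:2]])
print(ctrl.tips_ahead,ctrl.read_clock(),ctrl.read_tcp_rot())
E
```

```text
scene tin_black [([420.0, -51.0, 16.0], 0.67)]
scene tin_gold [([451.0, 74.0, 13.0], 0.59)]
scene tin_white [([476.0, 191.0, -1.0], 0.7)]
scene tin_black_top [([528.0, -76.0, 150.0], 0.98)]
scene tin_black_foot [([448.0, -56.0, -2.0], 0.75), ([472.0, 67.0, -2.0], 0.25)]
scene tin_gold_top [([559.0, 49.0, 144.0], 0.88)]
scene tin_gold_foot [([475.0, 65.0, -1.0], 0.56)]
scene step [([602.0, 33.0, -2.0], 0.76)]
scene jar_a [([665.0, 88.0, 80.0], 0.79), ([568.0, -372.0, 0.0], 0.69)]
scene jar_b [([665.0, 88.0, 80.0], 0.79), ([568.0, -372.0, 0.0], 0.69)]
scene jar_c [([665.0, 88.0, 80.0], 0.79), ([568.0, -372.0, 0.0], 0.69)]
scene bottle [([532.0, 372.0, -2.0], 0.81)]
scene cheese [([438.0, -381.0, 2.0], 0.72)]
top tin_black [([420.0, -54.0, 11.0], 0.86), ([445.0, -57.0, -1.0], 0.49)]
top tin_gold [([450.0, 74.0, 12.0], 0.95)]
top tin_white [([474.0, 198.0, -0.0], 0.82)]
top tin_black_top [([531.0, -76.0, 145.0], 0.94)]
top tin_black_foot [([447.0, -57.0, -1.0], 0.75)]
top tin_gold_top [([557.0, 51.0, 149.0], 0.84)]
top tin_gold_foot [([569.0, -370.0, 1.0], 0.74), ([474.0, 64.0, 1.0], 0.67)]
top step [([602.0, 43.0, 1.0], 0.91)]
top jar_a [([665.0, 93.0, 79.0], 0.68), ([633.0, -41.0, 80.0], 0.59)]
top jar_b [([665.0, 93.0, 79.0], 0.68), ([633.0, -41.0, 80.0], 0.59)]
top jar_c [([665.0, 93.0, 79.0], 0.68), ([633.0, -41.0, 80.0], 0.59)]
top bottle [([535.0, 369.0, 1.0], 0.69), ([475.0, 66.0, 2.0], 0.2)]
top cheese [([441.0, -377.0, 0.0], 0.55), ([667.0, 95.0, 78.0], 0.27)]
11.0 1.4 [[ 9.52714096e-01  3.03868142e-01  5.66795792e-05]
 [ 3.03868146e-01 -9.52714092e-01 -9.51546686e-05]
 [ 2.50849614e-05  1.07878313e-04 -9.99999994e-01]]
```

View pics/top0.png

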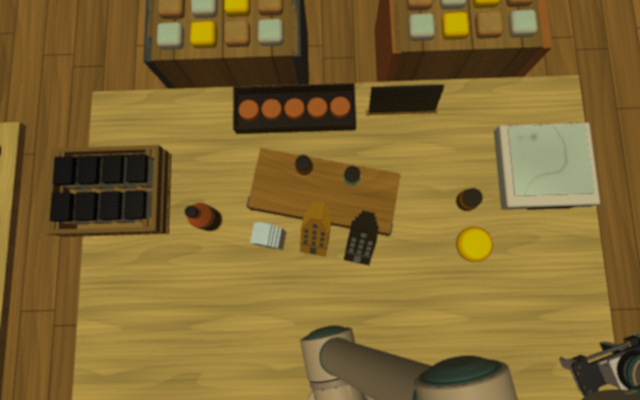

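View pics/scene0.png

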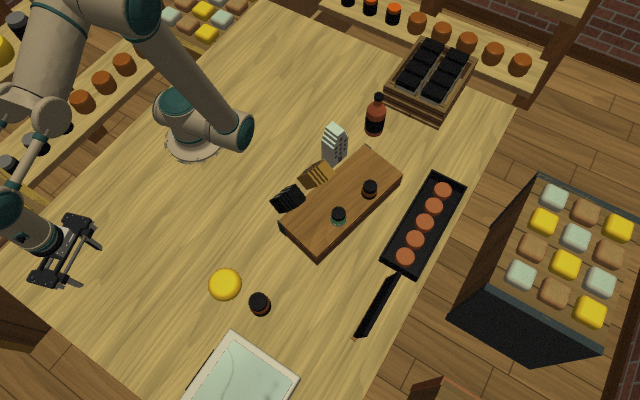

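The top view shows white at (267,235), gold at (316,230) and black at (362,238). The jars on the step are at (304,164) and (352,175). This agrees with the networks, and the step is yawed by about -12.5°. I'll push black first.

```bash
cat > h.py <<'E'
from bench import ctrl, imaging, spot_point
import numpy as np, cv2
a=np.radians(-12.5); X=np.array([np.cos(a),np.sin(a),0]); Z=np.array([0,0,1.])
R=np.column_stack([X,[np.sin(a),-np.cos(a),0],-Z])
FOOT=dict(black=np.array([447.,-57,0]),gold=np.array([474.,65,0]))
def push(c):
    P=lambda x,z: FOOT[c]+X*x+Z*z
    ctrl.goto(P(112,260),R)
    print("down",ctrl.move_straight(P(112,136),speed=80,max_force=8), ctrl.read_force().round(1) if hasattr(ctrl.read_force(),'round') else ctrl.read_force())
    for x in range(104,52,-4):      # tool centre; front of finger ~8 mm ahead
        hit=ctrl.move_straight(P(x,136),speed=25,max_force=8)
        print(x,hit,np.round(np.dot(ctrl.read_force(),X),2),round(ctrl.read_clock(),1))
        if hit: break
    p=imaging.grab_frame("scene"); cv2.imwrite(f"pics/{c}1.png",p["frame"][100:260,220:450,::-1].repeat(3,0).repeat(3,1))
    print([(np.round(d["at"]).tolist(),round(d["score"],2)) for d in spot_point(p,f"tin_{c}_top")[:2]])
E
python3 - <<'E'
from h import *
p=ctrl.read_eef_pos(); ctrl.move_straight([p[0],p[1],300]); ctrl.move_gripper(0.0)
push("black")
E
```

```text
down False [ 0.2  0.  -0.3]
104 False 0.35 7.9
100 False 0.32 8.2
96 False -0.03 8.5
92 False -0.35 8.8
88 False 1.43 9.1
84 False -0.22 9.4
80 False -0.08 9.7
76 False 0.29 10.0
72 False -0.37 10.3
68 False 0.47 10.6
64 False 0.0 10.9
60 False 0.34 11.2
56 False 0.6 11.6
[([433.0, -52.0, 176.0], 0.73)]
```

View pics/black1.png

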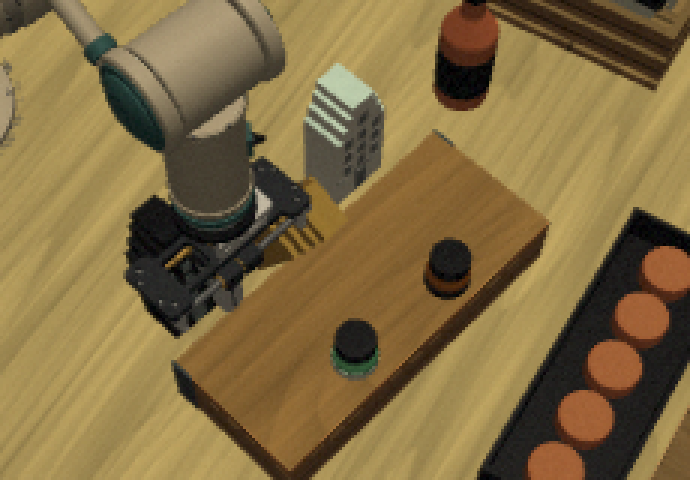

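The black tin at about (150,230) is hidden behind the gripper but looks upright, and the push force has gone. I'll go up and do gold next, then check both.

Run:
```python
from h import *
ctrl.move_straight(FOOT["black"]+X*70+Z*136,speed=100); ctrl.move_straight(FOOT["black"]+X*100+Z*260)
push("gold")
ctrl.move_straight(FOOT["gold"]+X*70+Z*136,speed=100); ctrl.move_straight(FOOT["gold"]+X*100+Z*300)
ctrl.goto([174.751,-547.838,300],R); ctrl.wait(2)
for n in ["scene","top"]:
    p=imaging.grab_frame(n)
    if n=="scene": cv2.imwrite("pics/end.png",p["frame"][100:260,220:450,::-1].repeat(3,0).repeat(3,1))
    for t in ["tin_black_top","tin_black_foot","tin_gold_top","tin_gold_foot","tin_white"]:
        print(n,t,[(np.round(d["at"]).tolist(),round(d["score"],2)) for d in spot_point(p,t)[:2]])
print(ctrl.read_clock())
```

```text
down False [ 0.3 -0.4  0.6]
104 False 0.28 15.7
100 False -0.58 16.0
96 False -0.67 16.3
92 False 0.3 16.6
88 False 0.29 16.9
84 False 0.39 17.2
80 False -0.29 17.5
76 False -0.37 17.8
72 False 0.42 18.1
68 False -0.07 18.5
64 False 0.61 18.8
60 False 0.13 19.1
56 False 0.26 19.4
[([457.0, 68.0, 172.0], 0.57)]
scene tin_black_top [([448.0, -55.0, 173.0], 0.95)]
scene tin_black_foot [([448.0, -55.0, -3.0], 0.7)]
scene tin_gold_top []
scene tin_gold_foot [([570.0, -373.0, -1.0], 0.66), ([472.0, 65.0, 2.0], 0.56)]
scene tin_white [([479.0, 195.0, -2.0], 0.85)]
top tin_black_top [([452.0, -55.0, 169.0], 0.7)]
top tin_black_foot [([477.0, 200.0, -1.0], 0.32)]
top tin_gold_top [([474.0, 64.0, 169.0], 0.73)]
top tin_gold_foot [([476.0, 64.0, 2.0], 0.59)]
top tin_white [([477.0, 195.0, -3.0], 0.73), ([572.0, -372.0, -2.0], 0.54)]
26.1583
```

View pics/end.png

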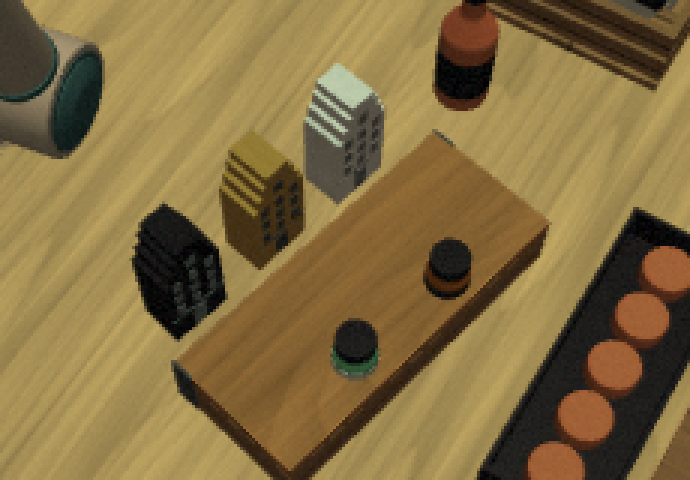

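All three tins, black (180,270), gold (262,200) and white (343,132), stand upright in the row, and the jars have not moved. The black and gold feet are where they started.

```bash
python3 -c "
from bench import ctrl
ctrl.wait(1.5); print(ctrl.close_job())"
```

```text
the job is handed in; nothing more can be done
None
```

The black and gold tins now stand upright on their original spots, the final pictures show the white tin, jars and bottle where they were (the cheese was out of view, but the arm never touched it), and the job is handed in; the hand-in gave no verdict.

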